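# Set a timber blank against the crosscut fence and flip stop

## Task

Set the long timber blank up for a crosscut by pushing only: with a fingertip press the orange flip stop fully down in front of the aluminium fence, then push the blank along the table until its long side is flush against the fence and its left end is against the stop. Slide the blank flat on the table, do not pick it up; leave the tin, the tape measure and the black star knob where they are.

Things in the scene. Friction and masses are not known exactly. Their poses are not given: they have to be found in the camera images.
- fence: Aluminium fence bar fixed to the table, 300 mm long, 28 deep, 38 high; magnet feet behind it (44 high), hinge cheeks on top (54 high). Origin on the table: the front face is the plane local x = 0 (+x away from the robot, into the bar), bar from local y = -257 to +47 (+y left). The lowered stop's working face is the plane y = 0: the seated blank's centre is at local (-25, -100) mm.
- flip_stop (a joint): Hinge of the orange flip stop, rad: 0 = fully down (rigid limit), larger = raised; starts 0.45 to 0.8, friction keeps it where left; 2 to 5 N down on its top fold it. Axis along the fence at fence-local x = 16, z = 46 mm; stop 30 wide (local y 0 to 30), reaching 71 from the axis towards the robot. Down, it fills fence-local x = -55 to -1, z = 12 to 51, with a flat top.
- stop_pad (a point): Place to press (on the top, not the end face, which points at the hinge when raised): point on the flat top of the orange flip stop near its free end, mid-width, 54 mm from the hinge axis and 5 above it. Raised, the stop slants up towards the robot, its free end at most 105 mm above the table. With the stop down this point lies at fence-local (-38, 15, 51) mm.
- workpiece: Long plain timber blank, 50 x 200 x 30 mm (local x, y, z), about 0.2 kg, loose, lying flat in front of the fence, to the right of the stop. Origin at the centre of its underside, long axis local y.
- tin: Blue round tin, 69 mm across, 47 mm high, loose bystander; origin at the centre of its underside.
- tape: Yellow tape measure, 62 x 82 x 36 mm, loose bystander on the white table left of the tin; origin at the centre of its underside.
- star_knob: Black star knob with a steel stud pointing up, 48 x 46 x 62 mm, loose bystander behind the fence; origin at the centre of its underside.
Not all that is in view belongs to the job. What is shaped like the workpiece but purple is not meant.

How it is judged:
By the outcome, as a careful person would: the job done as asked, in the order asked, and still so for the second after the job is handed in, with the robot touching nothing.
It also fails if it takes over 58 s, if anything falls off the work surface, if the arm or the gripper's body presses on something with over 40 N, if the wrist force passes 120 N, or if a joint passes its speed limit or range.

## Robot

A 6-joint arm with a two-finger parallel gripper is mounted at the origin on a cart in front of the work surface, level with it; the furniture and walls round the work are solid. World frame = base frame: x ahead of the robot, y to its left, z up, the work surface at z = 0. Lengths are in m, angles in degrees, forces in N, time in s.
With the tool pointing down it reaches from about 0.3 to 0.75 m from the base axis. Payload 8.5 kg.
Tool frame: the origin (TCP) lies at the very end of the fingers, on their centre line; the grasp point (between the pads) lies 19 mm behind it; z points along the fingers, y is the line along which they close (so a half turn about z gives the same grasp; the last joint's range is limited). The gripper opens to 85 mm and grips with 20 to 120 N. Pads are 22 mm wide; open, the fingers measure 114 mm over their backs; the gripper's body (76 mm by 85 mm) begins 54 mm behind the grasp point. The pads swing forward as they close: fully open they stand 13 mm farther back than shut.
Start: joints at [-87.221, 21.807, 74.336, -0, 83.858, -12.336], TCP at [0.143, -0.531, 0.231] pointing down, gripper open.
Joint ranges: [-178.18, 178.18], [-50.72, 133.34], [12.68, 142.11], [-81.47, 261.47], [9.98, 163.14], [-165.26, 165.26]. Speed limits (degrees/s): [136.94, 136.94, 180, 180, 180, 180].

## Interface

Orientations are given as a 3x3 rotation matrix whose columns are the frame's x, y, z axes.
In Python, from rig import env, optics, spotter gives the robot as it stands.
- The arm moves only by the shell command python3 -m crank 'ROWS' [FORCE]. ROWS is JSON, one flat list of numbers, 5 for each row, row after row: the finger opening in cm, from 0 to 8.54, then the shift along the tool's x, y, z in cm, then the turn about the tool's z in rad. A call has exactly 8 rows; each row shifts and turns the commanded pose from where the row before left it, along the tool's axes as they then stand; what a row does not reach is not made up. A row lasts 1/12 s, in which the tool goes at most 41.7 mm and 7.16 degrees, less where a joint would pass 70% of its speed; a pose out of reach is approached as far as the arm can. A call is refused whole if a number of a shift passes 4.17 or a number of a turn 0.125, either way. A call with a gripper value outside its range is refused whole. The fingers move at their own pace and stop on an object; FORCE is the grip in N (left out, the last holds). Time passes only in rows, so rows that do not move let the fingers close, or fill a call up. It gives the time, the measured TCP pose, the force, the opening and the grip force at its end, in the units of the state.
- env.observe(): the state, without advancing time (a new reading comes with each control period).
- optics.get_image(name): name is "scene" or "top"; returns a dict with "color" (384x512x3 uint8, red, green, blue), "intrinsics" (3x3 intrinsics, pixels), "pose" (4x4, takes a point from camera to world coordinates). Camera axes: x right, y up, looking along -z (the intrinsics and any distortion apply to the point x, -y, -z); pixel columns grow to the right and rows downward; lengths in m; the calibration is good to about 2 mm. A picture is of the moment at which its call begins. There is no depth.
- env.close_job(): hands the job in; it is judged then, once.
Trained networks look in a picture, given as the dict that the camera call returned (one of the last four; its "shot" number tells which), for a name from the list of things; names that differ only in an ending like _2 or _b are one class to them, and where a whole thing is asked for, a point or a joint stands for the part that bears it (a point fixed in the world has none). Each returns a list of dicts, best first, with "score" (0 to 1); they miss things now and then, are a little off and sometimes report something else, mostly with a low value. They report only what shows in the picture. A call takes as long as a camera call. They do not tell look-alikes from the thing itself.
- spotter.look_for(picture, query): "at" ([column, row] as shares, 0 to 1, of the picture: columns of its width, rows of its height, amid what is visible of it).
The state is a dict: "time_s": time; "q": joint angles; "qvel": joint speeds; "joint_efforts": joint torques, N m; "position": TCP position; "tool_rot": TCP orientation; "ft_force": force on the tool from outside, world axes, zero at the start; "wrist_torque": the same for the moment, N m; "grip_width": finger opening in m; "gripper_force": force on a finger pad.
Only numpy, scipy, OpenCV 4.12 (cv2) and the standard library are available. Lean on these libraries where they do the work, as an engineer would, in place of code of your own. Each camera call takes 0.05 s, during which the arm holds its last target. There are 200 camera calls.

## Working session

There is one attempt and no reset: what is moved stays moved. The work goes in short steps, Python scripts to look and compute and a shell command to move; the robot and the scene stay as the last step left them, time stands still between calls to the robot, and variables do not carry over. Pictures are saved under pics/ and viewed, at most 10 in all, crops included, and the job is handed in when it is done.

```bash
mkdir -p pics; ls; cat > h.py <<'E'
import numpy as np, cv2
from rig import env, optics, spotter
def shot(n,f=None):
    im=optics.get_image(n)
    if f: cv2.imwrite('pics/'+f,im['color'][:,:,::-1])
    return im
def ray(im,u,v):
    K=np.array(im['intrinsics']);T=np.array(im['pose'])
    p=np.linalg.inv(K)@[u,v,1]
    return T[:3,3],T[:3,:3]@np.array([p[0],-p[1],-p[2]])
def onz(im,u,v,z=0):
    o,d=ray(im,u,v); return o+d*(z-o[2])/d[2]
def proj(im,P):
    K=np.array(im['intrinsics']);T=np.array(im['pose'])
    c=T[:3,:3].T@(np.array(P)-T[:3,3]); c=K@[c[0],-c[1],-c[2]]; return c[:2]/c[2]
E
python3 - <<'E'
from h import *
s=env.observe(); print(s['time_s'],s['position'],np.round(s['tool_rot'],3).tolist(),s['ft_force'])
for c in('top','scene'):
    im=shot(c,c+'0.png'); print(c,{k:v for k,v in im.items() if k not in('color','pose')},np.round(im['pose'],3).tolist())
    for q in('fence','flip_stop','stop_pad','workpiece','tin','tape','star_knob'):
        for r in spotter.look_for(im,q)[:3]:
            u,v=r['at'][0]*512,r['at'][1]*384
            print(q,round(r['score'],2),round(u),round(v),np.round(onz(im,u,v,.03),3))
E
```

```text
pics
0.0 [ 0.14339109 -0.53067956  0.23071785] [[0.965, 0.261, -0.0], [0.261, -0.965, 0.001], [0.0, -0.001, -1.0]] [0.0856063  0.13650004 0.84145505]
top {'intrinsics': array([[393.72014893,   0.        , 252.74392045],
       [  0.        , 393.72014893, 194.80232101],
       [  0.        ,   0.        ,   1.        ]]), 'shot': 1} [[-0.013, 0.997, -0.07, 0.463], [-1.0, -0.013, 0.004, 0.07], [0.003, 0.07, 0.998, 1.114], [0.0, 0.0, 0.0, 1.0]]
fence 0.63 307 167 [ 0.614 -0.086  0.03 ]
flip_stop 0.52 268 180 [0.581 0.022 0.03 ]
stop_pad 0.84 268 179 [0.582 0.023 0.03 ]
workpiece 0.86 332 214 [ 0.484 -0.152  0.03 ]
workpiece 0.67 154 293 [0.275 0.337 0.03 ]
tin 0.8 230 232 [0.438 0.13  0.03 ]
tin 0.54 188 211 [0.496 0.244 0.03 ]
tape 0.97 188 211 [0.498 0.244 0.03 ]
star_knob 0.65 270 181 [0.576 0.017 0.03 ]
star_knob 0.49 282 111 [ 0.774 -0.018  0.03 ]
scene {'intrinsics': array([[393.65776309,   0.        , 250.56464385],
       [  0.        , 393.65776309, 191.8117909 ],
       [  0.        ,   0.        ,   1.        ]]), 'shot': 2} [[-0.618, 0.472, -0.629, -0.17], [-0.786, -0.364, 0.5, 0.631], [0.007, 0.803, 0.595, 0.713], [0.0, 0.0, 0.0, 1.0]]
fence 0.87 273 163 [ 0.634 -0.098  0.03 ]
flip_stop 0.69 260 177 [ 0.595 -0.014  0.03 ]
stop_pad 0.75 257 173 [ 0.615 -0.02   0.03 ]
workpiece 0.84 228 305 [0.268 0.342 0.03 ]
workpiece 0.65 316 179 [ 0.484 -0.142  0.03 ]
tin 0.59 258 224 [0.428 0.131 0.03 ]
tape 0.78 205 231 [0.492 0.253 0.03 ]
tape 0.73 274 168 [ 0.609 -0.081  0.03 ]
star_knob 0.63 227 156 [ 0.758 -0.005  0.03 ]
```

```bash
python3 - <<'E'
import cv2
a=cv2.imread('pics/top0.png')[90:290,130:410]; cv2.imwrite('pics/top0c.png',cv2.resize(a,None,fx=2.8,fy=2.8,interpolation=cv2.INTER_CUBIC))
a=cv2.imread('pics/scene0.png')[100:300,170:450]; cv2.imwrite('pics/scene0c.png',cv2.resize(a,None,fx=2.8,fy=2.8,interpolation=cv2.INTER_CUBIC))
E
```

```text
(no output)
```

View pics/top0c.png

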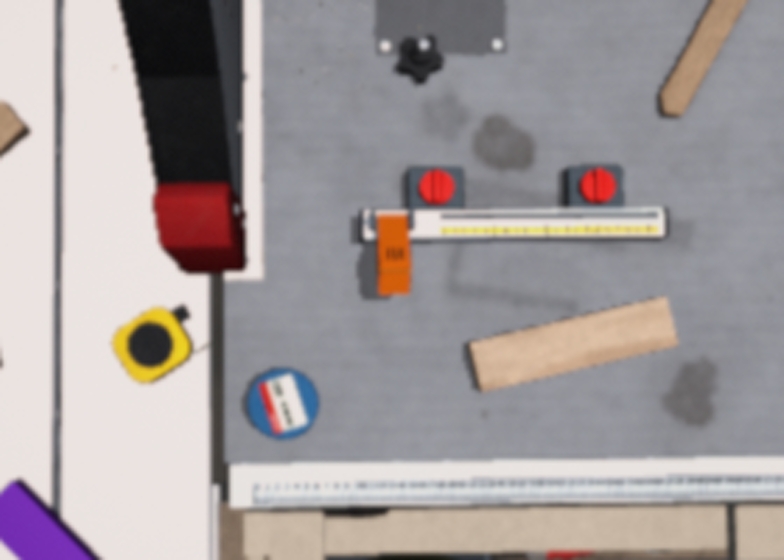

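View pics/scene0c.png

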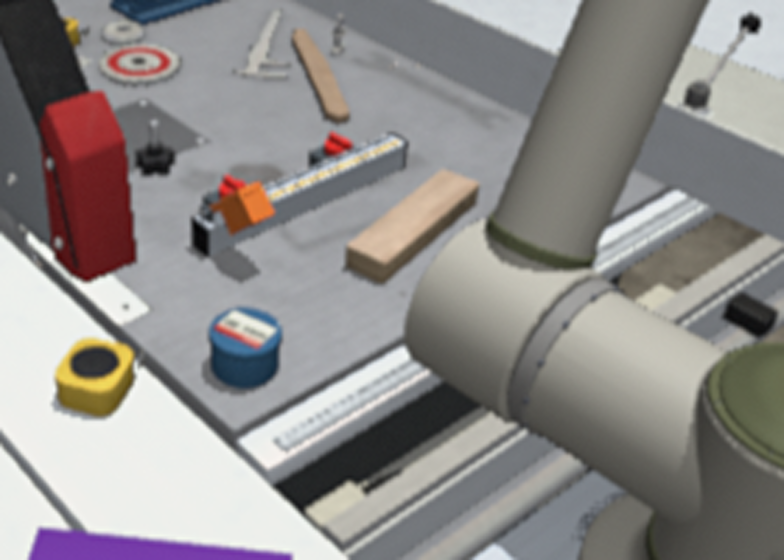

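The top view shows the fence front edge running from crop (363,240) to (665,237). The orange stop spans (378–411, 215–293), and the blank's corners are (470,343), (667,298), (678,342) and (481,391). The tin is at (281,403). The scene view shows the stop raised and the star knob well behind the fence.

```bash
cat >> h.py <<'E'
def blank(im,f=None,roi=((290,400),(180,245))):
    hsv=cv2.cvtColor(im['color'],cv2.COLOR_RGB2HSV)
    m=cv2.inRange(hsv,(5,45,90),(25,160,255)); k=np.zeros_like(m); (a,b),(c,d)=roi; k[c:d,a:b]=m[c:d,a:b]
    n,l,st,_=cv2.connectedComponentsWithStats(k); i=1+st[1:,4].argmax()
    cs,_=cv2.findContours((l==i).astype(np.uint8),cv2.RETR_EXTERNAL,cv2.CHAIN_APPROX_NONE)
    w=np.array([onz(im,*p[0],.03)[:2]*1000 for p in cs[0]],np.float32)
    r=cv2.minAreaRect(w); return r,cv2.boxPoints(r)
E
python3 - <<'E'
from h import *
im=shot('top'); c=lambda u,v:(u/2.8+130,v/2.8+90)
A=onz(im,*c(363,240),.038);B=onz(im,*c(665,237),.038);print('fence ends',A,B,np.linalg.norm(A-B))
# refine: front top edge, per column: dark below bright
g=cv2.cvtColor(im['color'],cv2.COLOR_RGB2GRAY).astype(int)
pts=[]
for u in range(282,364,3):
    col=g[168:184,u]; d=np.diff(col); k=d.argmin(); pts.append(onz(im,u,168+k+.5,.038)[:2])
pts=np.array(pts);f=np.polyfit(pts[:,1],pts[:,0],1);print('front x=a*y+b',f,'res',np.std(pts[:,0]-np.polyval(f,pts[:,1])))
row=g[171,255:375];print(row.tolist())
r,b=blank(im);print(r,b.round(0).tolist())
for nm in [(470,343),(667,298),(678,342),(481,391)]: print(onz(im,*c(*nm),.03))
hsv=cv2.cvtColor(im['color'],cv2.COLOR_RGB2HSV)
m=cv2.inRange(hsv,(5,200,120),(18,255,255))[160:200,255:285]; v,u=np.nonzero(m);print('orange',u.min()+255,u.max()+255,v.min()+160,v.max()+160)
for z in(.075,.09,.1):print(z,onz(im,(u.min()+u.max()+1)/2+255,v.max()+160.5,z))
print(env.observe()['time_s'])
E
```

```text
fence ends [0.59088042 0.04601916 0.038     ] [ 0.58996495 -0.2508741   0.038     ] 0.29689466946559356
front x=a*y+b [0.01306611 0.59363852] res 2.0603171639823903e-17
[112, 91, 79, 67, 116, 182, 173, 127, 97, 103, 116, 118, 118, 118, 118, 117, 117, 118, 117, 114, 104, 105, 144, 204, 227, 230, 230, 230, 229, 230, 230, 229, 223, 214, 216, 220, 219, 213, 216, 217, 213, 217, 220, 218, 213, 216, 220, 218, 211, 214, 215, 205, 212, 219, 215, 204, 209, 218, 218, 213, 216, 216, 206, 213, 220, 220, 215, 217, 216, 200, 195, 211, 217, 213, 216, 220, 215, 198, 207, 215, 209, 212, 215, 210, 193, 202, 210, 207, 197, 206, 210, 202, 206, 212, 211, 203, 208, 211, 204, 201, 208, 210, 205, 209, 213, 207, 186, 198, 211, 217, 224, 215, 149, 93, 109, 123, 124, 125, 127, 128]
((487.47705078125, -157.52862548828125), (50.18443298339844, 201.5782470703125), 12.54161262512207) [[441.0, -65.0], [485.0, -261.0], [534.0, -250.0], [490.0, -54.0]]
[ 0.48860942 -0.05785734  0.03      ]
[ 0.53036518 -0.25318662  0.03      ]
[ 0.48686017 -0.26254449  0.03      ]
[ 0.44145925 -0.06763453  0.03      ]
orange 265 275 168 194
0.075 [0.53611467 0.01883898 0.075     ]
0.09 [0.53506237 0.01957517 0.09      ]
0.1 [0.53436084 0.02006595 0.1       ]
0.85
```

```bash
python3 -m crank '[0,0,0,0,0.088, 0,0,0,0,0.088, 0,0,0,0,0.088, 0,2.4,-3.0,0,0, 0,2.4,-3.0,0,0, 0,2.4,-3.0,0,0, 0,2.4,-3.0,0,0, 0,2.4,-3.0,0,0]' 40
python3 -m crank '[0,2.4,-3.0,0,0, 0,2.4,-3.0,0,0, 0,2.4,-3.0,0,0, 0,2.4,-3.0,0,0, 0,2.4,-3.0,0,0, 0,2.4,-3.0,0,0, 0,2.4,-3.0,0,0, 0,2.4,-3.0,0,0]'
```

```text
time_s: 1.52
position: [0.2642, -0.3795, 0.2314]
tool_rot: [[1.0, -0.001, 0.0], [-0.001, -1.0, -0.0], [0.0, 0.0, -1.0]]
ft_force: [0.6, -1.0, 1.5]
grip_width: 0.0001
gripper_force: 0.0
time_s: 2.18
position: [0.4564, -0.1392, 0.2315]
tool_rot: [[1.0, -0.0, 0.0], [-0.0, -1.0, -0.0], [0.0, 0.0, -1.0]]
ft_force: [0.6, -0.3, 0.2]
grip_width: 0.0001
gripper_force: 0.0
```

```bash
python3 - <<'E'
from h import *
im=shot('top')
# subpixel front edge (bright top -> darker), 50% crossing
g=cv2.GaussianBlur(cv2.cvtColor(im['color'],cv2.COLOR_RGB2GRAY),(3,1),0).astype(float)
P=[]
for u in range(284,362,2):
    c=g[172:182,u]; d=-np.diff(c); d=np.clip(d,0,None); k=d.argmax(); s=slice(max(k-2,0),k+3); v=(d[s]*(np.arange(len(d))[s]+.5)).sum()/d[s].sum()+172
    P.append(onz(im,u,v,.038)[:2])
P=np.array(P);f=np.polyfit(P[:,1],P[:,0],1);print(f,np.std(P[:,0]-np.polyval(f,P[:,1])))
s=env.observe();print(s['time_s'],s['position'],np.round(s['tool_rot'],3).tolist(),s['grip_width'])
E
```

```text
[0.00860881 0.59417666] 0.0002243358253160217
2.2333 [ 0.45917667 -0.13470112  0.23150226] [[1.0, 0.004, 0.002], [0.004, -1.0, 0.002], [0.002, -0.002, -1.0]] 0.00017233565832045698
```

```bash
python3 -m crank '[0,2.3,-3.0,0,0, 0,2.3,-3.0,0,0, 0,2.3,-3.0,0,0, 0,2.3,-3.0,0,0, 0,2.3,-3.0,0,0, 0,0,0,4,0, 0,0,0,4,0, 0,0,0,3,0]'
python3 -m crank '[0,0,0,0,0, 0,0,0,0,0, 0,0,0,0,0, 0,0,0,0,0, 0,0,0,0,0, 0,0,0,0,0, 0,0,0,0,0, 0,0,0,0,0]'
python3 -c "
from h import *
im=shot('scene'); a=im['color'][110:240,200:380,::-1]; cv2.imwrite('pics/s1.png',cv2.resize(a,None,fx=4,fy=4,interpolation=cv2.INTER_CUBIC)); print(env.observe()['position'])"
```

```text
time_s: 2.9
position: [0.5699, 0.0098, 0.1186]
tool_rot: [[1.0, 0.001, -0.002], [0.001, -1.0, 0.0], [-0.002, -0.0, -1.0]]
ft_force: [0.2, -0.1, -0.2]
grip_width: 0.0
gripper_force: 0.0
time_s: 3.57
position: [0.5706, 0.0089, 0.1218]
tool_rot: [[1.0, -0.0, 0.001], [-0.0, -1.0, -0.0], [0.001, 0.0, -1.0]]
ft_force: [-0.2, 0.1, -0.3]
grip_width: -0.0
gripper_force: 0.0
[0.57057878 0.00891748 0.12161984]
```

View pics/s1.png

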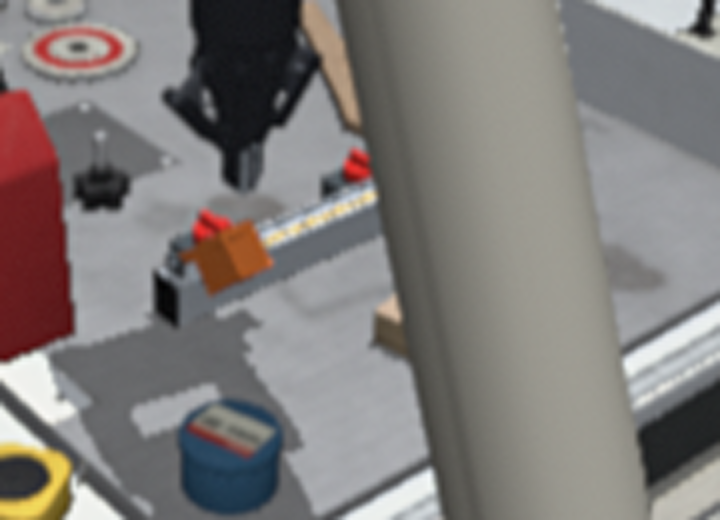

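The closed tip is above and slightly right of the raised orange stop (stop at (230,257) in the crop). I'll shift 1 cm left and then press down.

```bash
python3 -m crank '[0,0,-0.9,0,0, 0,0,0,1,0, 0,0,0,0.9,0, 0,0,0,0.7,0, 0,0,0,0.7,0, 0,0,0,0.7,0, 0,0,0,0.7,0, 0,0,0,0.7,0]'
python3 -m crank '[0,0,0,0.4,0, 0,0,0,0.4,0, 0,0,0,0.4,0, 0,0,0,0.4,0, 0,0,0,0.2,0, 0,0,0,0,0, 0,0,0,0,0, 0,0,0,0,0]'
```

```text
time_s: 4.28
position: [0.5705, 0.0179, 0.0666]
tool_rot: [[1.0, -0.0, -0.0], [-0.0, -1.0, -0.0], [-0.0, 0.0, -1.0]]
ft_force: [-0.4, -0.2, 1.6]
grip_width: 0.0003
gripper_force: 0.8
time_s: 4.95
position: [0.5706, 0.0179, 0.0509]
tool_rot: [[1.0, -0.0, 0.001], [-0.0, -1.0, -0.0], [0.001, 0.0, -1.0]]
ft_force: [-5.4, 0.1, 15.3]
grip_width: -0.0002
gripper_force: 7.9
```

```bash
python3 -m crank '[0,0,0,-2,0, 0,0,0,-3,0, 8.5,-2.7,2.9,0,0, 8.5,-2.7,2.9,0,0, 8.5,-2.7,2.9,0,0, 8.5,-2.7,2.9,0,0, 8.5,-2.7,2.9,0,0, 8.5,-2.7,2.9,0,0]'
python3 -m crank '[8.5,0,0,0,0, 8.5,0,0,0,0, 8.5,0,0,0,0, 8.5,0,0,0,0, 8.5,0,0,0,0, 8.5,0,0,0,0, 8.5,0,0,0,0, 8.5,0,0,0,0]'
python3 -c "
from h import *
im=shot('scene'); a=im['color'][110:240,200:380,::-1]; cv2.imwrite('pics/s2.png',cv2.resize(a,None,fx=4,fy=4,interpolation=cv2.INTER_CUBIC))"
```

```text
time_s: 5.62
position: [0.4072, -0.157, 0.0994]
tool_rot: [[1.0, 0.0, 0.001], [0.0, -1.0, -0.001], [0.001, 0.001, -1.0]]
ft_force: [0.9, -0.2, 0.2]
grip_width: 0.0722
gripper_force: 0.0
time_s: 6.28
position: [0.4087, -0.1556, 0.0993]
tool_rot: [[1.0, 0.001, -0.0], [0.001, -1.0, 0.0], [-0.0, -0.0, -1.0]]
ft_force: [-0.5, 0.7, -0.8]
grip_width: 0.0848
gripper_force: 0.0
```

View pics/s2.png

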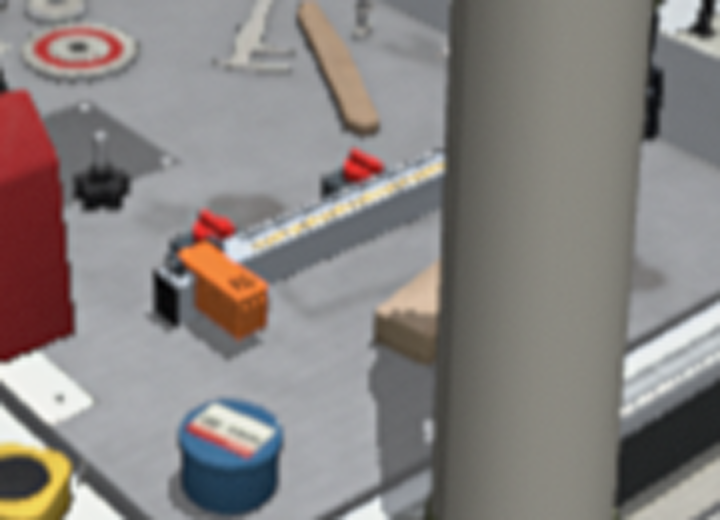

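The orange stop is now flat and down, with its top horizontal at crop (235,285). Next I lower the open fingers and push toward the fence.

```bash
python3 -m crank '[8.5,0,0,3,0, 8.5,0,0,3,0, 8.5,0,0,2,0, 8.5,0,0,1.3,0, 8.5,0,0,0,0, 8.5,1,0,0,0, 8.5,1,0,0,0, 8.5,1,0,0,0]'
python3 -m crank '[8.5,0.8,0,0,0, 8.5,0.8,0,0,0, 8.5,0.8,0,0,0, 8.5,0.8,0,0,0, 8.5,0.8,0,0,0, 8.5,0.8,0,0,0, 8.5,0.8,0,0,0, 8.5,0.8,0,0,0]'
python3 -c "
from h import *
im=shot('top'); a=im['color'][150:260,240:400,::-1]; cv2.imwrite('pics/t3.png',cv2.resize(a,None,fx=4,fy=4,interpolation=cv2.INTER_CUBIC))
print(blank(im,roi=((250,400),(170,245))))"
```

```text
time_s: 7.0
position: [0.4393, -0.1562, 0.0072]
tool_rot: [[1.0, -0.0, 0.001], [-0.0, -1.0, -0.001], [0.001, 0.001, -1.0]]
ft_force: [0.3, 1.1, 0.5]
grip_width: 0.0849
gripper_force: 0.0
time_s: 7.67
position: [0.5032, -0.156, 0.0063]
tool_rot: [[1.0, -0.0, -0.0], [-0.0, -1.0, 0.0], [-0.0, -0.0, -1.0]]
ft_force: [-2.1, 0.0, 1.6]
grip_width: 0.0852
gripper_force: 1.0
(((536.35791015625, -102.20310974121094), (75.07748413085938, 49.82714080810547), 89.24650573730469), array([[ 510.95285, -139.41098],
       [ 560.7757 , -140.06624],
       [ 561.76294,  -64.99524],
       [ 511.94012,  -64.33998]], dtype=float32))
```

View pics/t3.png

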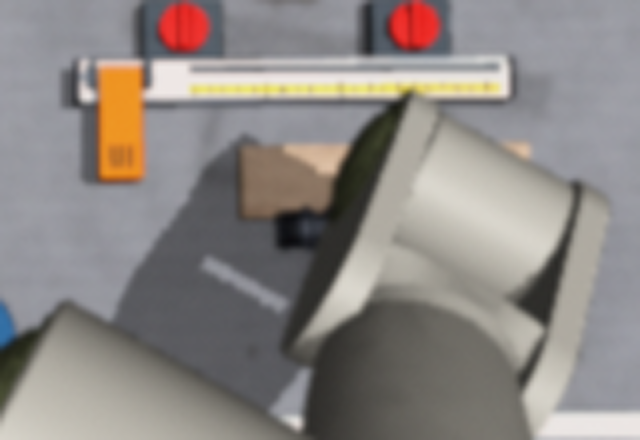

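The blank is squared by the two fingers, spanning crop x 240–530. Its left end is about 65 mm short of the stop, and it is about 31 mm from the fence.

```bash
python3 -m crank '[8.5,0.6,0,0,0, 8.5,0.6,0,0,0, 8.5,0.6,0,0,0, 8.5,0.5,0,0,0, 8.5,0.3,0,0,0, 8.5,0.2,0,0,0, 8.5,0.15,0,0,0, 8.5,0,0,0,0]'
```

```text
time_s: 8.38
position: [0.5322, -0.1561, 0.0063]
tool_rot: [[1.0, -0.0, 0.0], [-0.0, -1.0, -0.0], [0.0, 0.0, -1.0]]
ft_force: [0.1, -0.2, 0.2]
grip_width: 0.0851
gripper_force: 0.0
```

```bash
python3 -m crank '[8.5,0.1,0,0,0, 8.5,0,0,0,0, 8.5,0.1,0,0,0, 8.5,0,0,0,0, 8.5,0.1,0,0,0, 8.5,0,0,0,0, 8.5,0,0,0,0, 8.5,0,0,0,0]'
```

```text
time_s: 9.05
position: [0.5336, -0.1557, 0.0063]
tool_rot: [[1.0, -0.001, -0.003], [-0.001, -1.0, 0.001], [-0.003, -0.001, -1.0]]
ft_force: [-8.6, -0.1, 5.4]
grip_width: 0.0852
gripper_force: 4.3
```

```bash
python3 -m crank '[8.5,-2,0,0,0, 8.5,0,0,-3,0, 8.5,0,0,-3,0, 8.5,0,0,-3,0, 0,1.3,3.5,0,0, 0,1.3,3.5,0,0, 0,1.3,3.5,0,0, 0,1.3,3.5,0,0]'
python3 -m crank '[0,0,0,0,0, 0,0,0,0,0, 0,0,0,0,0, 0,0,0,0,0, 0,0,0,0,0, 0,0,0,0,0, 0,0,0,0,0, 0,0,0,0,0]'
python3 -c "
from h import *
im=shot('top'); a=im['color'][150:260,240:400,::-1]; cv2.imwrite('pics/t4.png',cv2.resize(a,None,fx=4,fy=4,interpolation=cv2.INTER_CUBIC))
print(blank(im,roi=((250,400),(170,245))))"
```

```text
time_s: 9.72
position: [0.5677, -0.2978, 0.0969]
tool_rot: [[1.0, 0.0, 0.002], [0.0, -1.0, -0.001], [0.002, 0.001, -1.0]]
ft_force: [0.7, -0.6, 0.5]
grip_width: 0.0384
gripper_force: 0.0
time_s: 10.38
position: [0.567, -0.2957, 0.0965]
tool_rot: [[1.0, 0.0, 0.0], [0.0, -1.0, -0.0], [0.0, 0.0, -1.0]]
ft_force: [0.4, 0.1, -0.4]
grip_width: -0.0
gripper_force: 0.0
(((566.0761108398438, -162.534423828125), (200.04812622070312, 50.03683853149414), 89.2511978149414), array([[ 539.7526  , -262.22296 ],
       [ 589.7852  , -262.8769  ],
       [ 592.3996  ,  -62.845886],
       [ 542.367   ,  -62.191956]], dtype=float32))
```

View pics/t4.png

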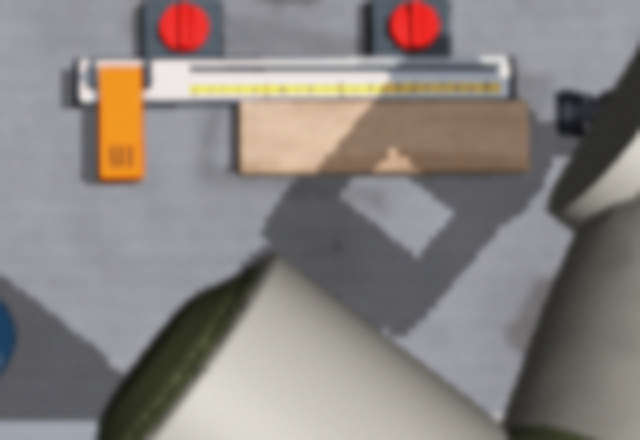

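The blank is flush against the fence (edge along crop row 100), with its right end at x=529. Now I push it left from the right end.

```bash
python3 -m crank '[0,0,0,3,0, 0,0,0,3,0, 0,0,0,2.4,0, 0,0,0,0,0, 0,0,-0.7,0,0, 0,0,-0.7,0,0, 0,0,-0.7,0,0, 0,0,-0.7,0,0]'
python3 -m crank '[0,0,-0.7,0,0, 0,0,-0.7,0,0, 0,0,-0.7,0,0, 0,0,-0.7,0,0, 0,0,-0.7,0,0, 0,0,-0.6,0,0, 0,0,-0.5,0,0, 0,0,-0.3,0,0]'
```

```text
time_s: 11.1
position: [0.5677, -0.2677, 0.0142]
tool_rot: [[1.0, 0.0, 0.003], [0.0, -1.0, -0.002], [0.003, 0.002, -1.0]]
ft_force: [-0.3, -2.1, 1.3]
grip_width: -0.0003
gripper_force: 1.0
time_s: 11.77
position: [0.567, -0.2183, 0.0123]
tool_rot: [[1.0, 0.0, -0.0], [0.0, -1.0, 0.0], [-0.0, -0.0, -1.0]]
ft_force: [-0.4, -1.4, 1.6]
grip_width: 0.0001
gripper_force: 1.0
```

```bash
python3 -m crank '[0,0,-0.1,0,0, 0,0,0,0,0, 0,0,0,0,0, 0,0,0,0,0, 0,0,0,0,0, 0,0,0,0,0, 0,0,0,0,0, 0,0,0,0,0]'
python3 -c "
from h import *
im=shot('top');
print(blank(im,roi=((250,400),(174,245))))"
```

```text
time_s: 12.43
position: [0.5669, -0.2181, 0.0123]
tool_rot: [[1.0, -0.0, -0.0], [-0.0, -1.0, 0.0], [-0.0, -0.0, -1.0]]
ft_force: [-0.4, 0.1, -0.1]
grip_width: 0.0005
gripper_force: 0.0
(((565.7692260742188, -80.87379455566406), (230.18112182617188, 58.33562469482422), 89.2427749633789), array([[ 535.08295 , -195.56883 ],
       [ 593.4135  , -196.33978 ],
       [ 596.4555  ,   33.821243],
       [ 538.12494 ,   34.592194]], dtype=float32))
```

```bash
python3 -m crank '[0,0,-0.1,0,0, 0,0,-0.1,0,0, 0,0,-0.1,0,0, 0,0,-0.1,0,0, 0,0,0,0,0, 0,0,0,0,0, 0,0,0,0,0, 0,0,0,0,0]'
```

```text
time_s: 13.15
position: [0.567, -0.214, 0.0123]
tool_rot: [[1.0, -0.0, -0.0], [-0.0, -1.0, 0.0], [-0.0, -0.0, -1.0]]
ft_force: [-0.4, 0.1, -0.6]
grip_width: -0.0
gripper_force: 0.0
```

```bash
python3 -m crank '[0,0,-0.1,0,0, 0,0,-0.1,0,0, 0,0,-0.1,0,0, 0,0,0,0,0, 0,0,0,0,0, 0,0,0,0,0, 0,0,0,0,0, 0,0,0,0,0]'
```

```text
time_s: 13.82
position: [0.5669, -0.211, 0.0123]
tool_rot: [[1.0, -0.0, -0.0], [-0.0, -1.0, 0.0], [-0.0, -0.0, -1.0]]
ft_force: [0.0, 0.4, -0.3]
grip_width: 0.0001
gripper_force: 0.0
```

```bash
python3 -c "
from h import *
im=shot('top','t5f.png'); a=im['color'][150:240,240:360,::-1]; cv2.imwrite('pics/t5.png',cv2.resize(a,None,fx=6,fy=6,interpolation=cv2.INTER_CUBIC))"
```

```text
(no output)
```

View pics/t5.png

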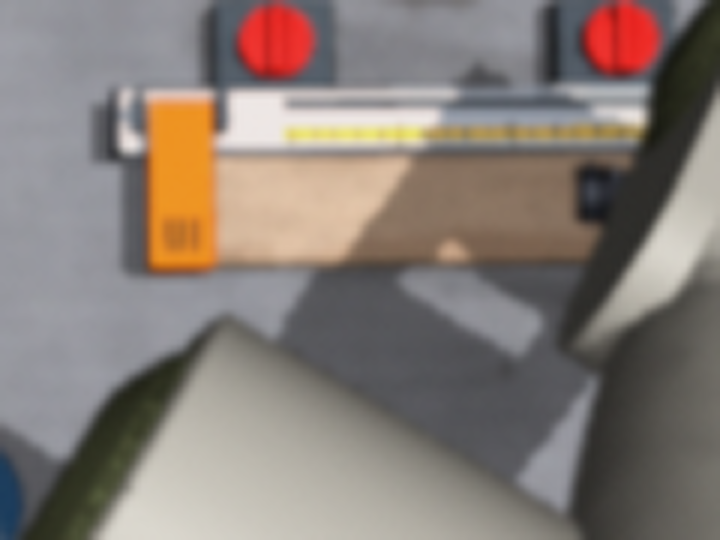

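The blank's left end looks to be at the stop (crop x≈216), but no contact force shows yet. I'll push further in 1 mm steps.

```bash
python3 -m crank '[0,0,-0.1,0,0, 0,0,0,0,0, 0,0,-0.1,0,0, 0,0,0,0,0, 0,0,-0.1,0,0, 0,0,0,0,0, 0,0,0,0,0, 0,0,0,0,0]'
```

```text
time_s: 14.53
position: [0.5673, -0.2101, 0.0127]
tool_rot: [[1.0, -0.001, 0.001], [-0.001, -1.0, -0.004], [0.001, 0.004, -1.0]]
ft_force: [-0.6, -10.0, -0.3]
grip_width: 0.0001
gripper_force: 5.1
```

Contact: 10 N against the stop. I'll back off and check squareness.

```bash
python3 -m crank '[0,0,0.5,0,0, 0,0,2,0,0, 0,0,0,-3,0, 0,0,0,-3,0, 0,0,0,-3,0, 8.5,-3.5,0,0,0, 8.5,-3.5,0,0,0, 8.5,-3.5,0,0,0]'
python3 -m crank '[8.5,-1.5,-2.8,0,0, 8.5,0,-2.8,0,0, 8.5,0,-2.8,0,0, 8.5,0,-2.8,0,0, 8.5,0,-1.3,0,0, 8.5,0,0,0,0, 8.5,0,0,0,0, 8.5,0,0,0,0]'
python3 -c "
from h import *
im=shot('top'); a=im['color'][150:240,240:360,::-1]; cv2.imwrite('pics/t6.png',cv2.resize(a,None,fx=6,fy=6,interpolation=cv2.INTER_CUBIC))
print(blank(im,roi=((277,400),(174,245))),env.observe()['position'])"
```

```text
time_s: 15.2
position: [0.4608, -0.2324, 0.1026]
tool_rot: [[1.0, 0.001, 0.001], [0.001, -1.0, 0.0], [0.001, -0.0, -1.0]]
ft_force: [-0.4, -0.4, -0.7]
grip_width: 0.0359
gripper_force: 0.0
time_s: 15.87
position: [0.4472, -0.1086, 0.1024]
tool_rot: [[1.0, -0.0, 0.0], [-0.0, -1.0, -0.0], [0.0, 0.0, -1.0]]
ft_force: [-0.3, -0.2, -0.3]
grip_width: 0.0851
gripper_force: 0.0
(((566.1292114257812, -98.8000259399414), (51.24690628051758, 195.02842712402344), 0.12650427222251892), array([[ 540.29047  ,   -1.3426232],
       [ 540.7211   , -196.37057  ],
       [ 591.96796  , -196.25743  ],
       [ 591.5373   ,   -1.2294769]], dtype=float32)) [ 0.44719414 -0.10882414  0.10232409]
```

View pics/t6.png

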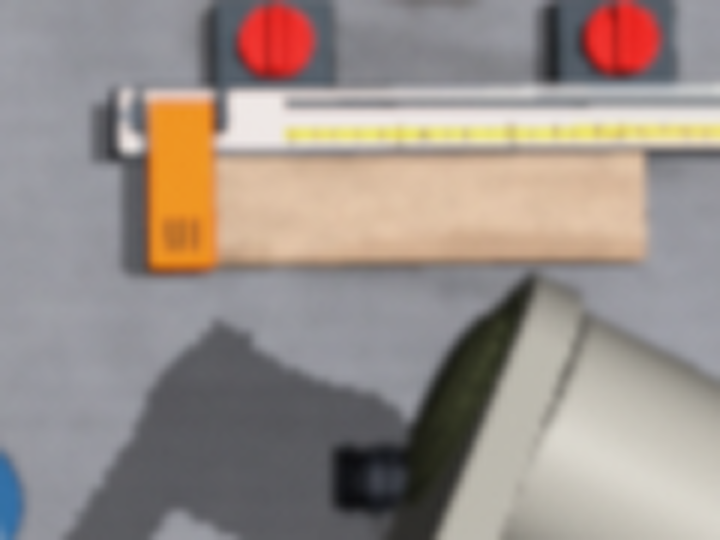

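The blank is against the stop and looks parallel to the fence. I'll finish with a gentle two-finger press onto the fence.

```bash
python3 -m crank '[8.5,0,0,3,0, 8.5,0,0,3,0, 8.5,0,0,2.5,0, 8.5,0,0,1.1,0, 8.5,2.5,0,0,0, 8.5,2.5,0,0,0, 8.5,2,0,0,0, 8.5,0.8,0,0,0]'
python3 -m crank '[8.5,0.3,0,0,0, 8.5,0.2,0,0,0, 8.5,0.1,0,0,0, 8.5,0.1,0,0,0, 8.5,0.1,0,0,0, 8.5,0,0,0,0, 8.5,0,0,0,0, 8.5,0,0,0,0]'
```

```text
time_s: 16.58
position: [0.5274, -0.1093, 0.0062]
tool_rot: [[1.0, -0.001, 0.002], [-0.001, -1.0, -0.001], [0.002, 0.001, -1.0]]
ft_force: [-0.6, -0.9, -0.0]
grip_width: 0.0849
gripper_force: 0.0
time_s: 17.25
position: [0.5327, -0.108, 0.0064]
tool_rot: [[1.0, -0.0, -0.0], [-0.0, -1.0, 0.0], [-0.0, -0.0, -1.0]]
ft_force: [-0.6, -0.0, 0.7]
grip_width: 0.0852
gripper_force: 0.4
```

```bash
python3 -m crank '[8.5,0.1,0,0,0, 8.5,0,0,0,0, 8.5,0.1,0,0,0, 8.5,0,0,0,0, 8.5,0,0,0,0, 8.5,0,0,0,0, 8.5,0,0,0,0, 8.5,0,0,0,0]'
```

```text
time_s: 17.92
position: [0.5341, -0.1078, 0.0062]
tool_rot: [[1.0, -0.0, -0.002], [-0.0, -1.0, 0.001], [-0.002, -0.001, -1.0]]
ft_force: [-5.7, 0.3, 1.9]
grip_width: 0.0851
gripper_force: 2.7
```

```bash
python3 -m crank '[8.5,-0.5,0,0,0, 8.5,-2,0,0,0, 8.5,-3,0,0,0, 8.5,-3,0,0,0, 8.5,0,0,-4,0, 8.5,0,0,-4,0, 8.5,0,0,-4,0, 8.5,0,0,0,0]'
python3 -m crank '[8.5,0,4,0,0, 8.5,0,4,0,0, 8.5,0,4,0,0, 8.5,0,4,0,0, 8.5,0,0,0,0, 8.5,0,0,0,0, 8.5,0,0,0,0, 8.5,0,0,0,0]'
python3 -c "
from h import *
im=shot('top'); s=shot('scene'); a=im['color'][150:240,245:365,::-1]; b=s['color'][120:210,215:335,::-1]
cv2.imwrite('pics/t7.png',cv2.resize(np.vstack([a,b]),None,fx=3.3,fy=3.3,interpolation=cv2.INTER_CUBIC))
print(blank(im,roi=((277,400),(174,245))),env.observe()['position'])
for q in('tin','tape'):
  r=spotter.look_for(im,q)[0]; print(q,r['at'][0]*512,r['at'][1]*384)"
```

```text
time_s: 18.58
position: [0.4526, -0.1093, 0.1328]
tool_rot: [[1.0, -0.0, 0.012], [0.0, -1.0, -0.006], [0.012, 0.006, -1.0]]
ft_force: [1.5, -0.5, -0.1]
grip_width: 0.0847
gripper_force: 0.0
time_s: 19.25
position: [0.4499, -0.2669, 0.1263]
tool_rot: [[1.0, 0.001, -0.0], [0.001, -1.0, 0.0], [-0.0, -0.0, -1.0]]
ft_force: [0.0, 0.3, -0.1]
grip_width: 0.0851
gripper_force: 0.0
(((566.9099731445312, -98.79940032958984), (194.1792449951172, 50.03532409667969), 89.25113677978516), array([[ 540.62555 , -195.55376 ],
       [ 590.65656 , -196.2077  ],
       [ 593.1944  ,   -2.045044],
       [ 543.1634  ,   -1.391098]], dtype=float32)) [ 0.45010473 -0.26688667  0.12646138]
tin 231.424 229.5168
tape 185.3952 210.7008
```

View pics/t7.png

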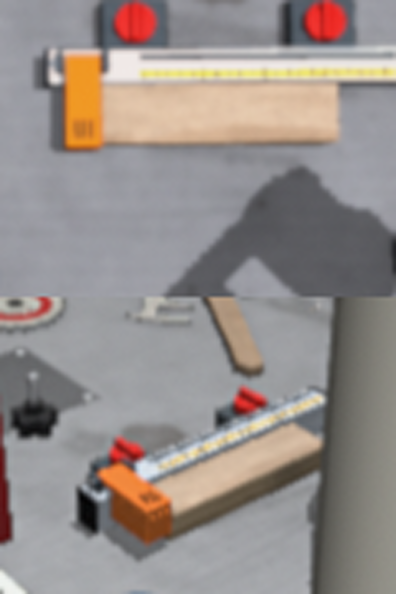

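The blank is flush with the fence and against the lowered stop. The tin, tape and knob haven't moved, and the arm is clear.

```bash
python3 -c "
from rig import env
print(env.close_job())"
```

```text
the job is handed in; nothing more can be done
None
```

The job is handed in at about 19 s: the flip stop was pressed fully down first, then the blank was pushed flush to the fence and against the stop. The tin, tape measure and star knob were left where they were.

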